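# Fetch the bench pin from behind the jars

### The job

On the jeweller's bench a storage board holds a row of three containers (jar, tin, punch stand) with the notched wooden bench pin lying behind them. Clear all three containers to the long grey felt mat, then fetch the bench pin and lay it flat on the brown leather pad, centred and lengthwise, and only after that put each container back upright on the very felt disc it came from. Do not knock any container over, and leave the small vial and the brass weight on the storage board standing where they are.

Things in the scene. Friction and masses are not known exactly. Their poses are not given: they have to be found in the camera images.
- jar: tall round glass jar with paper label and metal lid, 48 mm diameter, 90 mm high, about 0.2 kg, the tallest of the three containers; origin at the centre of its underside, z up
- tin: squat round bare-metal tin, 58 mm diameter at its upper part (56 mm below), 38 mm high, about 0.12 kg; origin at the centre of its underside, z up
- stand: square pale wooden punch stand, block 46 x 46 x 45 mm with five short steel punches that stick up 20 mm more (65 mm in all), about 0.16 kg; origin at the centre of its underside, x and y square to its sides, z up
- pin: bench pin: flat pale beech board 150 mm long (its x), 50 mm wide (its y), 20 mm thick, a notch in its +x end, about 0.13 kg; origin at the centre of its underside, z up. It lies behind the row, a few mm from it, so a finger fits along its front only once the row is gone; grip it across its width near the middle
- board: storage board, fixed: dark wooden slab 170 mm (x, away from the robot) by 300 mm (y), top 10 mm above its origin; rail 32 mm high along its far edge (inner face x = 77 mm). Three flat grey felt discs at x = -45, y = -88, 0, 88 mm, level with its top; a container stands on each at the start, within 3 mm of its centre, in any order. Origin: centre of its underside, on the bench
- mat: side area, fixed: grey felt mat 270 mm (its x) by 120 mm (its y), 4 mm thick, to the left or right of the storage board; the three containers are parked on it side by side, anywhere wholly on it. Origin at the centre of its underside on the bench
- pad: brown leather work pad, fixed: 210 mm (its x) by 110 mm (its y), 6 mm thick, on the other side of the storage board from the mat; the pin goes on its centre, the pin's length along the pad's length, either way round. Origin at the centre of its underside on the bench
- vial: amber glass vial, 22 mm diameter, 45 mm high, stands in one far corner of the storage board (about x = 45, y = 128 or -128 mm in its frame); leave alone. Origin at the centre of its underside
- weight: brass weight with a knob, 24 mm diameter, 39 mm high, stands in the other far corner of the storage board; leave alone. Origin at the centre of its underside

How it is judged:
On the way, in this order (a step that is already met when the one before it is completed fails the run):
1. the jar, the tin and the punch stand all stand upright on the grey felt mat (x of jar in the frame of mat between -0.135 and 0.135 m and y of jar in the frame of mat between -0.06 and 0.06 m and height (world z) of each of jar, tin, stand below 0.012 m and angle between each of jar, tin, stand's own z axis and vertical below 0.15 rad and linear speed of each of jar, tin, stand below 0.03 m/s and x of tin in the frame of mat between -0.135 and 0.135 m and y of tin in the frame of mat between -0.06 and 0.06 m and x of stand in the frame of mat between -0.135 and 0.135 m and y of stand in the frame of mat between -0.06 and 0.06 m), for 0.2 s.
2. the bench pin lies on the leather pad, centred and lengthwise, while the three containers still stand on the mat (all of step 1 and horizontal distance between pin and pad below 0.015 m and angle between the x axis of pin and the x axis of pad, either way round below 0.2 rad and height (world z) of pin below 0.012 m and angle between pin's own z axis and vertical below 0.1 rad and linear speed of pin below 0.03 m/s), for 0.2 s.
At the end, for the whole second after the job is handed in: Each of the three containers stands upright (within 0.1 rad) within 14 mm of where it stood at the start, at rest; the bench pin lies flat on the leather pad, its centre within 15 mm of the pad's centre and its length within 0.2 rad of the pad's length, at rest (distance of each of jar, tin, stand from where it was at the start of the episode below 0.014 m and angle between each of jar, tin, stand, pin's own z axis and vertical below 0.1 rad and linear speed of each of jar, tin, stand, pin below 0.03 m/s and horizontal distance between pin and pad below 0.015 m and angle between the x axis of pin and the x axis of pad, either way round below 0.2 rad and height (world z) of pin below 0.012 m); the robot touches nothing.
It fails at once if the jar is knocked over (tilted more than 0.6 rad) (angle between jar's own z axis and vertical above 0.6 rad).
It fails at once if the tin is knocked over (tilted more than 0.6 rad) (angle between tin's own z axis and vertical above 0.6 rad).
It fails at once if the punch stand is knocked over (tilted more than 0.6 rad) (angle between stand's own z axis and vertical above 0.6 rad).
It fails at once if the vial is shifted by more than 25 mm or knocked over (distance of vial from where it was at the start of the episode above 0.025 m or angle between vial's own z axis and vertical above 0.6 rad).
It fails at once if the brass weight is shifted by more than 25 mm or knocked over (distance of weight from where it was at the start of the episode above 0.025 m or angle between weight's own z axis and vertical above 0.6 rad).
It also fails if it takes over 138 s, if anything falls off the work surface, if the arm or the gripper's body presses on something with over 40 N, if the wrist force passes 120 N, or if a joint passes its speed limit or range.

### The arm

A 7-joint arm with a two-finger parallel gripper is mounted at the origin on the work surface. World frame = base frame: x ahead of the robot, y to its left, z up, the work surface at z = 0. Lengths are in m, angles in rad, forces in N, time in s.
With the tool pointing down it reaches from about 0.425 to 0.95 m from the base axis. Payload 4.7 kg.
Tool frame: the origin (TCP) lies between the finger pads; the fingertips stand arm.tcp_to_tips ahead of it and the grasp point (between the pads) lies 6 mm ahead of it (arm.tcp_to_tips is the distance from the TCP to the fingertips, in m); z points along the fingers, y is the direction in which the jaws open and shut (so a half turn about z gives the same grasp; the last joint's range is limited). The gripper opens to 87 mm and grips with 3 to 60 N. Pads are 19 mm wide; open, the fingers measure 117 mm over their backs; the gripper's body (75 mm by 190 mm) begins 51 mm behind the grasp point.
Start: joints at [1.215, 0.469, -0.049, 1.532, 0.024, 1.141, -0.082], TCP at [0.217, -0.639, 0.248] pointing down, gripper open.
Joint ranges: [-2.59, 2.59], [-0.33, 1.99], [-1.39, 1.29], [0.1, 2.45], [-1.04, 4.18], [0.21, 1.99], [-2.66, 2.66]. Speed limits (rad/s): [2.57, 2.57, 3.14, 3.14, 3.14, 3.14, 3.14].

### API

Orientations are given as a unit quaternion [x, y, z, w].
In Python, from rig import arm gives the robot as it stands.
- The arm moves only by the shell command python3 -m handwheel 'ROWS'. ROWS is JSON, one flat list of numbers, 5 for each row, row after row: the shift along the tool's x, y, z in cm, then the turn about the tool's z in rad, then the opening, from 0 (shut) to 1 (fully open). In form: [tx, ty, tz, turn, hand, tx, ty, tz, turn, hand, ...]. A call has 1 to 20 rows; each row shifts and turns the commanded pose from where the row before left it, along the tool's axes as they then stand; what a row does not reach is not made up. A row lasts 1/8 s, in which the tool goes at most 62.5 mm and 10.7 degrees, less where a joint would pass 70% of its speed; a pose out of reach is approached as far as the arm can. A call is refused whole if a number of a shift passes 6.25 or a number of a turn 0.188, either way. A call with a gripper value outside its range is refused whole. The fingers move at their own pace and stop on an object; the grip force is fixed at half the most. Time passes only in rows, so rows that do not move let the fingers close. It gives the time, the measured TCP pose, the force and the opening at its end, in the units of the state.
- arm.get_state(): the state, without advancing time (a new reading comes with each control period).
- arm.grab_frame(name): name is "scene" or "top"; returns (picture, depth): 384x512x3 uint8, red, green, blue; 384x512 float32, m along the optical axis (not along the pixel's ray), 0 where there is no reading.
- arm.camera_info(name): a dict with "fovy" (degrees; the focal length in pixels is half the picture's height over the tangent of half this angle, whatever the lens; pixels are square), "cx", "cy" (the principal point, pixels), "rvec" (rotation vector, rad) and "tvec" (3), from world to camera coordinates, as OpenCV has them. Camera axes: x right, y down, z forward; pixel columns grow to the right and rows downward; lengths in m; the calibration is good to about 2 mm. A picture is of the moment at which its call begins. camera_info takes no time and is no camera call.
- arm.job_done(): hands the job in, once; it reports no verdict.
The state is a dict: "clock": time; "q": joint angles; "qd": joint speeds; "tau": joint torques, N m; "tcp_pos": TCP position; "tcp_rot": TCP orientation; "ft_force": force on the tool from outside, world axes, zero at the start; "wrist_torque": the same for the moment, N m; "width": opening from 0.0 (shut) to 1.0 (fully open).
Only numpy, scipy, OpenCV 4.12 (cv2) and the standard library are available. Lean on these libraries where they do the work, as an engineer would, in place of code of your own. Each camera call takes 0.05 s, during which the arm holds its last target.

## Working session

There is one attempt and no reset: what is moved stays moved. The work goes in short steps, Python scripts to look and compute and a shell command to move; the robot and the scene stay as the last step left them, time stands still between calls to the robot, and variables do not carry over. Pictures are saved under pics/ and viewed, and the job is handed in when it is done.

```bash
mkdir -p pics; ls
python3 - <<'E'
from rig import arm
import cv2
s=arm.get_state()
for k in s: print(k,s[k])
print(arm.tcp_to_tips)
import numpy as np
for n in("scene","top"):
    p,d=arm.grab_frame(n); print(n,arm.camera_info(n),d.min(),d.max(),(d==0).mean())
    cv2.imwrite(f"pics/{n}0.png",cv2.cvtColor(p,cv2.COLOR_RGB2BGR)); np.savez(f"{n}0.npz",p=p,d=d)
E
```

```text
pics
clock 0.0
q [ 1.21510141  0.46945542 -0.04862656  1.53369658  0.02411812  1.14099846
 -0.08231515]
qd [ 0.00055204 -0.00069119  0.00154924  0.00112977 -0.00114894  0.00019029
 -0.00016108]
tau [ 3.42587864e-04 -5.07973766e+01 -8.05848464e-02 -2.36160725e+01
 -6.13892614e-02  3.78712965e-02  1.48873228e-04]
tcp_pos [ 0.21652755 -0.63874253  0.24648894]
tcp_rot [ 9.86675576e-01  1.62697072e-01 -1.97146853e-04 -9.65727797e-04]
ft_force [-0.41527279  0.2000227   0.27268729]
wrist_torque [-0.01342374  0.02502578 -0.01471581]
width 0.994817260966422
0.025
scene {'fovy': 49.07959928096312, 'cx': 253.68912310620587, 'cy': 193.7336382344067, 'rvec': array([ 1.838343  ,  1.60838041, -0.68505202]), 'tvec': array([-0.06829241, -0.35221778,  1.3717036 ])} 0.0 3.6197002 0.003916422526041667
top {'fovy': 55.138765562464194, 'cx': 251.7581021269855, 'cy': 196.6053406783719, 'rvec': array([ 2.09483475, -2.14148341,  0.15179748]), 'tvec': array([0.02132751, 0.55127793, 0.92524122])} 0.0 1.964329 0.004023234049479167
```

View pics/scene0.png

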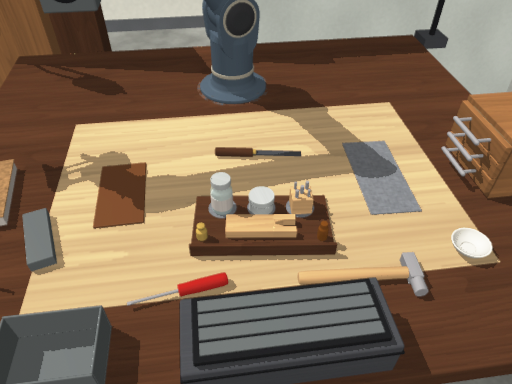

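View pics/top0.png

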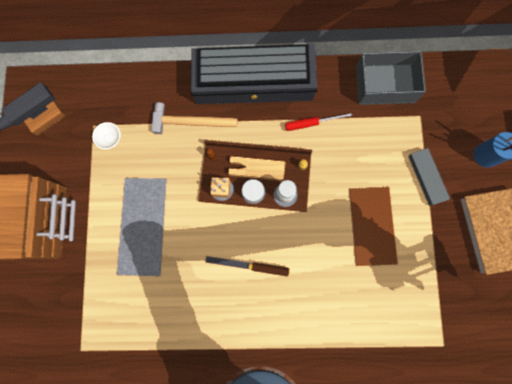

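The scene shows the row from the robot's left: stand (scene 301,200), tin (261,200) and jar (221,193). The pin lies behind at (260,226), the weight at (201,232) and the vial at (324,231). The mat is on +y (top 142,227) and the pad on -y (top 372,226). Next I'll measure positions.

```bash
cat > h.py <<'E'
import numpy as np, cv2
from scipy.spatial.transform import Rotation as R
from rig import arm
def cam(n):
    c=arm.camera_info(n); f=192/np.tan(np.radians(c['fovy'])/2)
    return f,c['cx'],c['cy'],R.from_rotvec(c['rvec']).as_matrix(),np.array(c['tvec'])
def proj(n,P):
    f,cx,cy,M,t=cam(n); p=np.atleast_2d(P)@M.T+t
    return np.c_[f*p[:,0]/p[:,2]+cx,f*p[:,1]/p[:,2]+cy]
def ray(n,uv,z):
    f,cx,cy,M,t=cam(n); uv=np.atleast_2d(uv).astype(float)
    d=np.c_[(uv[:,0]-cx)/f,(uv[:,1]-cy)/f,np.ones(len(uv))]@M
    o=-M.T@t
    return o+d*((z-o[2])/d[:,2])[:,None]
def cloud(n,D):
    f,cx,cy,M,t=cam(n); v,u=np.mgrid[:384,:512]
    P=np.stack([(u-cx)/f*D,(v-cy)/f*D,D],-1)
    return (P-t)@M
E
python3 - <<'E'
from h import *
for n in("scene","top"):
    f,cx,cy,M,t=cam(n); print(n,'cam at',-M.T@t, 'tcp',proj(n,arm.get_state()['tcp_pos']),proj(n,[0,0,0]))
    z=np.load(n+'0.npz'); C=cloud(n,z['d']); np.save(n+'C.npy',C)
for uv in [(142,227),(372,226),(253,188),(253,192),(221,187),(286,192),(256,168),(150,300),(204,208),(307,210),(302,164),(210,153)]:
    print(uv,np.load('topC.npy')[uv[1],uv[0]].round(3))
p=cv2.imread('pics/top0.png'); cv2.imwrite('pics/topz.png',cv2.resize(p[130:290,110:410],None,fx=2.6,fy=2.6,interpolation=cv2.INTER_CUBIC))
p=cv2.imread('pics/scene0.png'); cv2.imwrite('pics/scenez.png',cv2.resize(p[160:270,170:360],None,fx=4,fy=4,interpolation=cv2.INTER_CUBIC))
E
```

```text
scene cam at [ 1.23372402 -0.10112733  0.69136842] tcp [[-33.61175843  54.54511704]] [[232.75232072  85.75217599]]
top cam at [ 0.38484672 -0.01705693  1.0059998 ] tcp [[591.04198648 343.40865756]] [[260.23479954 415.71283384]]
(142, 227) [0.482 0.315 0.002]
(372, 226) [ 0.47  -0.312  0.006]
(253, 188) [0.575 0.005 0.047]
(253, 192) [0.564 0.006 0.047]
(221, 187) [0.578 0.09  0.058]
(286, 192) [ 0.552 -0.078  0.099]
(256, 168) [ 0.633 -0.003  0.033]
(150, 300) [0.287 0.287 0.001]
(204, 208) [0.531 0.143 0.002]
(307, 210) [ 0.519 -0.141 -0.   ]
(302, 164) [ 0.636 -0.127  0.05 ]
(210, 153) [0.672 0.119 0.055]
```

View pics/topz.png

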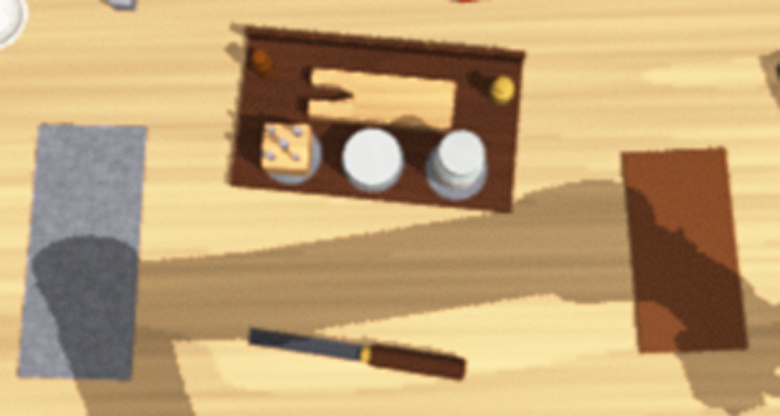

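View pics/scenez.png

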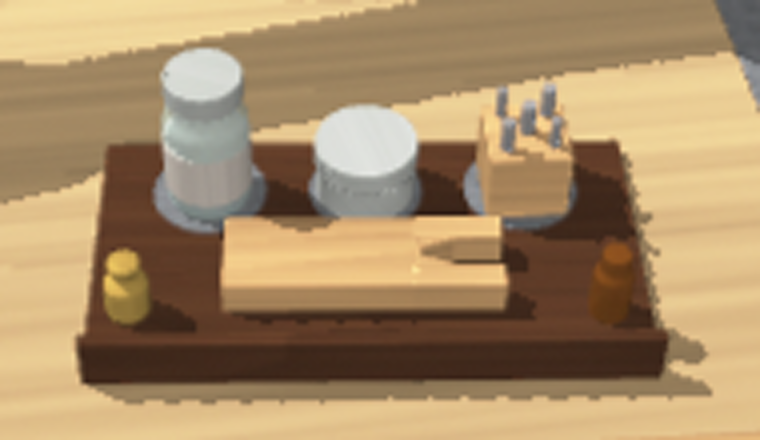

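```bash
cat > m.py <<'E'
from h import *
z=np.load('top0.npz'); p=z['p']; 
hsv=cv2.cvtColor(p,cv2.COLOR_RGB2HSV)
def rect(mask,zp,name):
    mask=cv2.morphologyEx(mask.astype(np.uint8),cv2.MORPH_OPEN,np.ones((3,3)))
    c=max(cv2.findContours(mask,cv2.RETR_EXTERNAL,cv2.CHAIN_APPROX_NONE)[0],key=cv2.contourArea).reshape(-1,2)
    X=ray('top',c,zp)[:,:2]*1000
    r=cv2.minAreaRect(X.astype(np.float32)); print(name,np.round(r[0],1),np.round(r[1],1),round(r[2],2))
H,S,V=[hsv[...,i].astype(int) for i in range(3)]
for q in [(142,200),(142,260),(372,200),(372,255),(240,205),(260,168),(253,188),(286,190),(221,187)]: print(q,hsv[q[1],q[0]])
C=np.load('topC.npy')
roi=np.zeros((384,512),bool); roi[170:285,110:175]=1
rect(roi&(S<70),.004,'mat')
roi=np.zeros((384,512),bool); roi[180:272,343:402]=1
rect(roi&((S>150)&(V<140)),.006,'pad')
for n in('top','scene'):
    C=np.load(n+'C.npy'); X=C.reshape(-1,3)
    on=(X[:,0]>.5)&(X[:,0]<.75)&(abs(X[:,1])<.2)
    if n=='top':
        roi=np.zeros((384,512),bool); roi[135:215,195:318]=1
        Y=X[roi.ravel()&(X[:,2]>.006)]
    for nm,lo,hi,c in [('jar',.094,.106,(.552,-.078)),('tin',.043,.052,(.57,.005)),('stand',.050,.062,(.575,.09)),('pin',.026,.036,(.633,-.003)),('vial',.03,.06,(.672,.119)),('weight',.03,.06,(.636,-.127))]:
        m=on&(X[:,2]>lo)&(X[:,2]<hi)&(np.hypot(X[:,0]-c[0],X[:,1]-c[1])<(.09 if nm=='pin' else .045))
        if nm=='pin': m&=(X[:,0]>.59)
        Q=X[m]; r=cv2.minAreaRect((Q[:,:2]*1000).astype(np.float32)); cc=cv2.minEnclosingCircle((Q[:,:2]*1000).astype(np.float32))
        print(n,nm,len(Q),'z',np.median(Q[:,2]).round(4),'rect',np.round(r[0],1),np.round(r[1],1),round(r[2],1),'circ',np.round(cc[0],1),round(cc[1],1))
roi=np.zeros((384,512),bool); roi[135:215,195:318]=1
C=np.load('topC.npy')
E
python3 m.py
```

```text
(142, 200) [117  15 158]
(142, 260) [114  14  94]
(372, 200) [ 11 180 139]
(372, 255) [ 11 172 132]
(240, 205) [ 14 131 154]
(260, 168) [ 20 116 245]
(253, 188) [ 45   2 235]
(286, 190) [ 45   2 230]
(221, 187) [ 17 115 237]
mat [486.4 315.6] [119.3 268.9] 87.59
pad [ 471.7 -313.6] [205.7 105.7] 2.0
top jar 230 z 0.1002 rect [562.6 -80.8] [40.1 41.5] 88.2 circ [562.  -80.5] 21.6
top tin 363 z 0.0486 rect [569.3   7. ] [56.  54.6] 88.8 circ [569.8   7.5] 29.0
top stand 250 z 0.0553 rect [581.7  95. ] [46.6 46.2] 84.5 circ [582.1  94.8] 31.1
top pin 1063 z 0.0308 rect [652.8  -2.3] [112.  154.8] 3.8 circ [638.5  -2.4] 87.2
top vial 95 z 0.0376 rect [696.2 122.6] [43.8 51.6] 58.4 circ [694.  116.8] 28.1
top weight 68 z 0.0365 rect [ 655. -131.] [21.9 49.8] 85.1 circ [ 655.8 -129.5] 25.5
scene jar 249 z 0.0998 rect [561.8 -79.9] [42.5 41.5] 87.9 circ [561.8 -80.7] 22.5
scene tin 399 z 0.0479 rect [570.1   7.2] [57.7 57. ] 27.2 circ [568.8   7.5] 30.4
scene stand 261 z 0.0551 rect [582.8  94.6] [46.4 48.1] 84.3 circ [581.6  94.5] 31.2
scene pin 1559 z 0.03 rect [642.6  -1.3] [155.4 118.1] 83.6 circ [643.7   2.4] 88.9
scene vial 197 z 0.0374 rect [698.6 120.7] [46.5 49.2] 49.7 circ [697.8 115.4] 28.7
scene weight 135 z 0.0344 rect [ 657.  -127.8] [32.5 47.8] 76.2 circ [ 657.2 -129.5] 25.8
```

```bash
cat > m2.py <<'E'
from h import *
z=np.load('top0.npz'); hsv=cv2.cvtColor(z['p'],cv2.COLOR_RGB2HSV)
H,S,V=[hsv[...,i].astype(int) for i in range(3)]
def poly(n,mask,zp,name):
    mask=cv2.morphologyEx(mask.astype(np.uint8),cv2.MORPH_OPEN,np.ones((3,3)))
    big=cv2.resize(mask*255,None,fx=4,fy=4,interpolation=cv2.INTER_LINEAR)
    c=max(cv2.findContours((big>127).astype(np.uint8),cv2.RETR_EXTERNAL,cv2.CHAIN_APPROX_NONE)[0],key=cv2.contourArea).reshape(-1,2)
    c=(c+.5)/4-.5
    X=(ray(n,c,zp)[:,:2]*1000).astype(np.float32)
    r=cv2.minAreaRect(X); print(n,name,np.round(r[0],1),np.round(r[1],1),round(r[2],2))
    a=cv2.approxPolyDP(X,12,True).reshape(-1,2); print('   poly',a.round(0).tolist())
def box(a,b,c,d):
    m=np.zeros((384,512),bool); m[b:d,a:c]=1; return m
poly('top',box(110,170,175,285)&(S<70),.004,'mat')
poly('top',box(343,180,402,272)&(H<15)&(S>140)&(V<170),.006,'pad')
C=np.load('topC.npy')
poly('top',box(226,150,292,182)&(C[...,2]>.022)&(C[...,0]<.68)&(H>15)&(V>190),.030,'pin')
z=np.load('scene0.npz'); hsv=cv2.cvtColor(z['p'],cv2.COLOR_RGB2HSV)
H,S,V=[hsv[...,i].astype(int) for i in range(3)]
for q in[(120,190),(240,225),(285,228)]:print(hsv[q[1],q[0]])
poly('scene',box(90,155,155,232)&(H<15)&(S>140)&(V<170),.006,'pad')
poly('scene',box(330,130,425,220)&(S<70),.004,'mat')
C=np.load('sceneC.npy')
poly('scene',box(222,213,298,241)&(abs(C[...,2]-.03)<.004),.030,'pin')
E
python3 m2.py
```

```text
top mat [486.5 315.6] [121.4 270.9] 87.58
   poly [[622.0, 368.0], [356.0, 379.0], [351.0, 264.0], [619.0, 252.0]]
top pad [ 471.8 -313.5] [209.9 110.2] 1.77
   poly [[577.0, -364.0], [574.0, -259.0], [370.0, -262.0], [371.0, -369.0]]
top pin [635.8  -4.3] [151.1  52.3] 83.28
   poly [[664.0, 68.0], [640.0, 25.0], [634.0, 71.0], [618.0, 65.0], [604.0, -74.0], [650.0, -81.0]]
[ 12 158  84]
[ 19 111 239]
[ 18 111 236]
scene pad [ 475.5 -311.7] [211.4 108.8] 1.41
   poly [[371.0, -262.0], [374.0, -367.0], [581.0, -361.0], [576.0, -255.0]]
scene mat [487.3 316. ] [122.8 274. ] 87.47
   poly [[357.0, 381.0], [352.0, 265.0], [621.0, 252.0], [625.0, 367.0]]
scene pin [636.7  -3.3] [151.4  53.9] 82.48
   poly [[601.0, -74.0], [654.0, -80.0], [670.0, 68.0], [654.0, 68.0], [642.0, 26.0], [636.0, 70.0], [620.0, 73.0]]
```

```bash
cat > go.py <<'E'
import sys
from h import *
# usage: go.py x y z yaw  (TCP, m/rad): prints shift in present tool axes in cm, and turn
x,y,z,yaw=map(float,sys.argv[1:5]); s=arm.get_state(); M=R.from_quat(s['tcp_rot']).as_matrix()
d=(np.array([x,y,z])-s['tcp_pos'])@M*100
y0=np.arctan2(M[1,0],M[0,0])
t=-((yaw-y0+np.pi)%(2*np.pi)-np.pi)
print('t',round(s['clock'],2),'tcp',s['tcp_pos'].round(4),'yaw',y0.round(4),'tilt',np.round(M[2,2],4),'w',round(s['width'],3),'q7',s['q'][6].round(2),'f',s['ft_force'].round(1))
print('shift cm in tool',d.round(2),'turn',round(t,3))
E
python3 -m handwheel '[4.2,-3.5,0.4,0,0.76, 4.2,-3.5,0.4,0,0.76, 4.2,-3.5,0.4,0,0.76, 4.2,-3.5,0.4,0,0.76, 4.2,-3.5,0.4,0,0.76, 4.2,-3.5,0.4,0,0.76, 4.2,-3.5,0.4,0,0.76, 4.2,-3.5,0.4,0,0.76, 4.2,-3.5,0.4,0,0.76, 4.2,-3.5,0.4,0,0.76, 4.2,-3.5,0.4,0,0.76, 4.2,-3.5,0.4,0,0.76, 0,0,0,0,0.76]'; python3 go.py .562 -.0805 .2 3.03
```

```text
clock: 1.72
tcp_pos: [0.5607, -0.074, 0.199]
tcp_rot: [0.986, 0.167, 0.0, -0.001]
ft_force: [-0.5, -0.6, -0.4]
width: 0.76
t 1.73 tcp [ 0.5607 -0.074   0.199 ] yaw 0.3357 tilt -1.0 w 0.76 q7 -1.3 f [-0.5 -0.6 -0.4]
shift cm in tool [-0.09  0.65 -0.1 ] turn -2.694
```

```bash
python3 -m handwheel '[0,0,0,-0.18,0.76, 0,0,0,-0.18,0.76, 0,0,0,-0.18,0.76, 0,0,0,-0.18,0.76, 0,0,0,-0.18,0.76, 0,0,0,-0.18,0.76, 0,0,0,-0.18,0.76, 0,0,0,-0.18,0.76, 0,0,0,-0.18,0.76, 0,0,0,-0.18,0.76, 0,0,0,-0.18,0.76, 0,0,0,-0.18,0.76, 0,0,0,-0.18,0.76, 0,0,0,-0.18,0.76, 0,0,0,-0.18,0.76, 0,0,0,0,0.76]'; python3 go.py .562 -.0805 .2 3.03
```

```text
clock: 3.72
tcp_pos: [0.5586, -0.0809, 0.199]
tcp_rot: [0.059, 0.998, -0.0, -0.001]
ft_force: [-0.3, 0.0, -0.2]
width: 0.757
t 3.73 tcp [ 0.5586 -0.0809  0.199 ] yaw 3.0233 tilt -1.0 w 0.757 q7 1.12 f [-0.3  0.  -0.2]
shift cm in tool [-0.33  0.08 -0.1 ] turn -0.007
```

```bash
python3 -m handwheel '[-0.3,0.1,0,0,0.76, 0,0,4,0,0.76, 0,0,4,0,0.76, 0,0,2,0,0.76, 0,0,0,0,0.76, 0,0,0,0,0.76]'; python3 go.py .562 -.0805 .066 3.03
```

```text
clock: 4.47
tcp_pos: [0.5635, -0.0788, 0.1009]
tcp_rot: [0.057, 0.998, -0.0, 0.001]
ft_force: [-0.8, 1.4, 0.1]
width: 0.761
t 4.47 tcp [ 0.5635 -0.0788  0.1009] yaw 3.0266 tilt -1.0 w 0.761 q7 1.02 f [-0.8  1.4  0.1]
shift cm in tool [ 0.14 -0.19  3.49] turn -0.003
```

```bash
python3 -m handwheel '[0,0,2,0,0.76, 0,0,1.4,0,0.76, 0,0,0,0,0.76]'
python3 - <<'E'
from h import *
for n in ("scene","top"):
    p,d=arm.grab_frame(n); cv2.imwrite(f"pics/{n}1.png",cv2.resize(cv2.cvtColor(p,cv2.COLOR_RGB2BGR)[100:280,150:370],None,fx=3,fy=3))
    print(arm.get_state()['tcp_pos'])
E
python3 go.py .562 -.0805 .066 3.03
```

```text
clock: 4.85
tcp_pos: [0.5612, -0.0792, 0.064]
tcp_rot: [0.057, 0.998, 0.0, -0.001]
ft_force: [-0.3, 0.7, -0.5]
width: 0.759
[ 0.56184834 -0.07899906  0.06477766]
[ 0.56231959 -0.07889585  0.06536247]
t 4.95 tcp [ 0.5623 -0.0789  0.0654] yaw 3.027 tilt -1.0 w 0.761 q7 0.98 f [ 0.4 -0.2 -0.3]
shift cm in tool [ 0.01 -0.16 -0.06] turn -0.003
```

View pics/scene1.png

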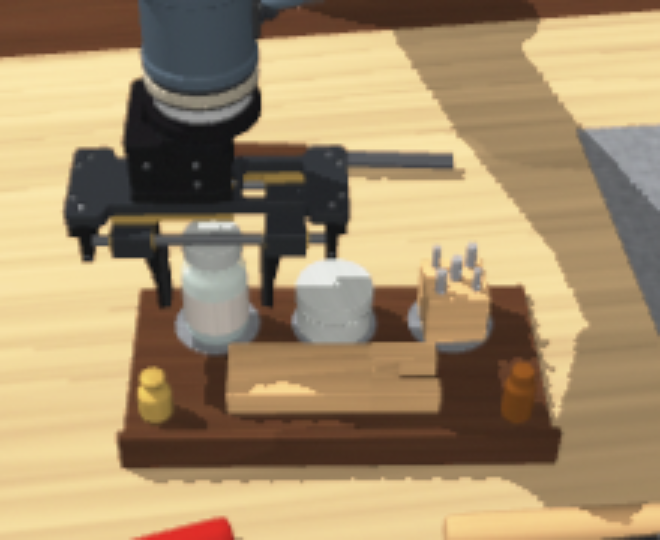

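The fingers straddle the jar (crop 165 and 270 around 215) and are clear of the tin, so I'll close.

```bash
python3 -m handwheel '[0,-0.1,0,0,0.76, 0,0,0,0,0.3, 0,0,0,0,0.3, 0,0,0,0,0.3, 0,0,0,0,0.3, 0,0,0,0,0.3, 0,0,0,0,0.3]'; python3 go.py .562 -.0805 .17 3.03;python3 go.py .402 .319 .20 3.03
```

```text
clock: 5.82
tcp_pos: [0.5623, -0.08, 0.0657]
tcp_rot: [0.057, 0.998, -0.0, 0.0]
ft_force: [-0.7, 0.0, 2.6]
width: 0.547
t 5.83 tcp [ 0.5623 -0.08    0.0657] yaw 3.0269 tilt -1.0 w 0.547 q7 0.98 f [-0.7  0.   2.6]
shift cm in tool [  0.02  -0.06 -10.43] turn -0.003
t 5.83 tcp [ 0.5623 -0.08    0.0657] yaw 3.0269 tilt -1.0 w 0.547 q7 0.98 f [-0.7  0.   2.6]
shift cm in tool [ 20.49  37.8  -13.43] turn -0.003
```

```bash
python3 -m handwheel '[0,0,-1.5,0,0.3, 0,0,-3,0,0.3, 0,0,-4,0,0.3, 0,0,-3,0,0.3, 0,0,-1,0,0.3, 1,1.9,0,0,0.3, 1.5,2.8,0,0,0.3, 2,3.7,0,0,0.3, 2.2,4,0,0,0.3, 2.2,4,0,0,0.3, 2.2,4,0,0,0.3, 2.2,4,0,0,0.3, 2.2,4,0,0,0.3, 2.2,4,0,0,0.3, 2,2.8,0,0,0.3, 1.2,1.6,0,0,0.3, 0.7,0.8,0,0,0.3, 0,0,0,0,0.3]';python3 go.py .402 .319 .062 3.03
```

```text
clock: 8.07
tcp_pos: [0.3894, 0.3183, 0.1898]
tcp_rot: [0.056, 0.998, -0.001, -0.001]
ft_force: [0.9, -0.7, -3.1]
width: 0.547
t 8.07 tcp [0.3894 0.3183 0.1898] yaw 3.0289 tilt -1.0 w 0.547 q7 0.29 f [ 0.9 -0.7 -3.1]
shift cm in tool [-1.26  0.23 12.78] turn -0.001
```

```bash
python3 -m handwheel '[-1.2,0.2,1,0,0.3, 0,0,3,0,0.3, 0,0,3,0,0.3, 0,0,3,0,0.3, 0,0,1.2,0,0.3, 0,0,0.6,0,0.3, 0,0,0,0,0.3, 0,0,0,0,0.3]';python3 go.py .402 .319 .061 3.03
```

```text
clock: 9.07
tcp_pos: [0.4034, 0.3193, 0.0734]
tcp_rot: [0.057, 0.998, 0.001, 0.001]
ft_force: [-0.3, 0.0, -2.5]
width: 0.544
t 9.07 tcp [0.4034 0.3193 0.0734] yaw 3.0266 tilt -1.0 w 0.544 q7 0.13 f [-0.3  0.  -2.5]
shift cm in tool [ 0.14 -0.05  1.24] turn -0.003
```

```bash
python3 -m handwheel '[0,0,0.7,0,0.3, 0,0,0.4,0,0.3, 0,0,0.15,0,0.3, 0,0,0,0,0.3, 0,0,0,0,0.3]';python3 go.py .402 .319 .061 3.03
```

```text
clock: 9.7
tcp_pos: [0.4029, 0.3189, 0.0601]
tcp_rot: [0.057, 0.998, 0.0, 0.0]
ft_force: [-0.4, 0.1, -2.6]
width: 0.546
t 9.7 tcp [0.4029 0.3189 0.0601] yaw 3.0269 tilt -1.0 w 0.546 q7 0.12 f [-0.4  0.1 -2.6]
shift cm in tool [ 0.09 -0.   -0.09] turn -0.003
```

```bash
python3 -m handwheel '[0,0,0.1,0,0.3, 0,0,0,0,0.3]';python3 -m handwheel '[0,0,0.1,0,0.3, 0,0,0,0,0.3]'|grep -E "pos|force"; python3 -m handwheel '[0,0,0.1,0,0.3, 0,0,0,0,0.3]'|grep -E "pos|force"
```

```text
clock: 9.95
tcp_pos: [0.403, 0.319, 0.0597]
tcp_rot: [0.057, 0.998, -0.0, 0.0]
ft_force: [-1.0, -2.0, 6.0]
width: 0.542
tcp_pos: [0.403, 0.3191, 0.0596]
ft_force: [-3.7, -4.2, 14.1]
tcp_pos: [0.403, 0.3191, 0.0596]
ft_force: [-4.6, -6.3, 23.7]
```

```bash
python3 -m handwheel '[0,0,-0.2,0,0.3, 0,0,0,0,0.76, 0,0,0,0,0.76, 0,0,0,0,0.76, 0,0,-2,0,0.76, 0,0,-4,0,0.72, 0,0,-4,0,0.72, 0,0,0,0,0.72]';python3 go.py .5822 .0947 .16 3.042
```

```text
clock: 11.45
tcp_pos: [0.4041, 0.3208, 0.163]
tcp_rot: [0.057, 0.998, 0.002, 0.003]
ft_force: [-0.2, 0.3, -0.9]
width: 0.721
t 11.45 tcp [0.4041 0.3208 0.163 ] yaw 3.0268 tilt -1.0 w 0.721 q7 0.26 f [-0.2  0.3 -0.9]
shift cm in tool [-20.28 -20.43   0.31] turn -0.015
```

```bash
python3 -m handwheel '[-3.4,-3.4,0,0,0.72, -3.4,-3.4,0,0,0.72, -3.4,-3.4,0,0,0.72, -3.4,-3.4,0,0,0.72, -3.4,-3.4,0,0,0.72, -3.2,-3.4,0,-0.015,0.72, 0,0,0,0,0.72, 0,0,0,0,0.72, 0,0,0,0,0.72]';python3 go.py .5822 .0947 .046 3.042
```

```text
clock: 12.58
tcp_pos: [0.5792, 0.0946, 0.1592]
tcp_rot: [0.048, 0.999, 0.0, -0.0]
ft_force: [0.3, -0.1, 0.1]
width: 0.722
t 12.57 tcp [0.5792 0.0946 0.1592] yaw 3.0446 tilt -1.0 w 0.722 q7 0.78 f [ 0.3 -0.1  0.1]
shift cm in tool [-0.3   0.04 11.32] turn 0.003
```

```bash
python3 -m handwheel '[-0.3,0,2,0,0.72, 0,0,3,0,0.72, 0,0,3,0,0.72, 0,0,2,0,0.72, 0,0,0,0,0.72, 0,0,0,0,0.72, 0,0,0,0,0.72]';python3 go.py .5822 .0947 .046 3.042
```

```text
clock: 13.45
tcp_pos: [0.5839, 0.0931, 0.0602]
tcp_rot: [0.05, 0.999, 0.0, 0.001]
ft_force: [-0.3, -1.0, 0.1]
width: 0.719
t 13.45 tcp [0.5839 0.0931 0.0602] yaw 3.0418 tilt -1.0 w 0.719 q7 0.69 f [-0.3 -1.   0.1]
shift cm in tool [0.19 0.15 1.42] turn -0.0
```

```bash
python3 -m handwheel '[0.2,0.1,0.7,0,0.72, 0,0,0.7,0,0.72, 0,0,0,0,0.72, 0,0,0,0,0.3, 0,0,0,0,0.3, 0,0,0,0,0.3, 0,0,0,0,0.3, 0,0,0,0,0.3, 0,0,0,0,0.3]';python3 go.py .5822 .0947 .046 3.042;python3 go.py .572 .313 .12 3.042
```

```text
clock: 14.58
tcp_pos: [0.5814, 0.0941, 0.0452]
tcp_rot: [0.05, 0.999, 0.0, 0.0]
ft_force: [0.6, -0.2, 0.7]
width: 0.527
t 14.57 tcp [0.5814 0.0941 0.0452] yaw 3.0419 tilt -1.0 w 0.527 q7 0.67 f [ 0.6 -0.2  0.7]
shift cm in tool [-0.07  0.07 -0.08] turn -0.0
t 14.57 tcp [0.5814 0.0941 0.0452] yaw 3.0419 tilt -1.0 w 0.527 q7 0.67 f [ 0.6 -0.2  0.7]
shift cm in tool [ 3.11 21.69 -7.48] turn -0.0
```

```bash
python3 -m handwheel '[0,0,-1.5,0,0.3, 0,0,-3,0,0.3, 0,0,-3,0,0.3, 0,0,-1,0,0.3, 0.4,2,0,0,0.3, 0.4,3,0,0,0.3, 0.5,4,0,0,0.3, 0.5,4,0,0,0.3, 0.5,4,0,0,0.3, 0.4,2.7,0,0,0.3, 0.4,2,0,0,0.3, 0,0,0,0,0.3, 0,0,0,0,0.3]';python3 go.py .572 .313 .041 3.042
```

```text
clock: 16.2
tcp_pos: [0.5722, 0.3116, 0.1294]
tcp_rot: [0.05, 0.999, -0.001, -0.0]
ft_force: [-0.8, -0.5, -1.5]
width: 0.526
t 16.2 tcp [0.5722 0.3116 0.1294] yaw 3.0408 tilt -1.0 w 0.526 q7 0.44 f [-0.8 -0.5 -1.5]
shift cm in tool [0.03 0.16 8.84] turn -0.001
```

```bash
python3 -m handwheel '[0,0.1,2,0,0.3, 0,0,3,0,0.3, 0,0,2,0,0.3, 0,0,1,0,0.3, 0,0,0.6,0,0.3, 0,0,0,0,0.3, 0,0,0,0,0.3, 0,0,0,0,0.3]';python3 go.py .572 .313 .0395 3.042
```

```text
clock: 17.2
tcp_pos: [0.5725, 0.3142, 0.0448]
tcp_rot: [0.05, 0.999, 0.0, 0.001]
ft_force: [0.5, -0.2, -1.3]
width: 0.526
t 17.2 tcp [0.5725 0.3142 0.0448] yaw 3.0418 tilt -1.0 w 0.526 q7 0.37 f [ 0.5 -0.2 -1.3]
shift cm in tool [ 0.03 -0.12  0.52] turn -0.0
```

```bash
python3 -m handwheel '[0,0,0.4,0,0.3, 0,0,0.1,0,0.3, 0,0,0,0,0.3, 0,0,0,0,0.3]';python3 -m handwheel '[0,0,0.1,0,0.3, 0,0,0,0,0.3]'|grep -E "pos|force"
```

```text
clock: 17.7
tcp_pos: [0.5721, 0.3138, 0.0392]
tcp_rot: [0.05, 0.999, -0.0, 0.0]
ft_force: [-0.7, -0.8, 2.7]
width: 0.527
tcp_pos: [0.5721, 0.3138, 0.0392]
ft_force: [-3.2, -3.5, 7.6]
```

```bash
python3 -m handwheel '[0,0,-0.1,0,0.3, 0,0,0,0,0.72, 0,0,0,0,0.72, 0,0,0,0,0.72, 0,0,-2,0,0.72, 0,0,-4,0,0.85, 0,0,-3,0,0.85, 0,0,0,0,0.85]';python3 go.py .5695 .0072 .13 3.03
```

```text
clock: 18.95
tcp_pos: [0.5735, 0.3157, 0.1333]
tcp_rot: [0.05, 0.999, 0.002, 0.003]
ft_force: [0.2, -1.2, -0.3]
width: 0.844
t 18.95 tcp [0.5735 0.3157 0.1333] yaw 3.0419 tilt -1.0 w 0.844 q7 0.44 f [ 0.2 -1.2 -0.3]
shift cm in tool [ -2.67 -30.73   0.21] turn 0.012
```

```bash
python3 -m handwheel '[-0.4,-4.4,0,0,0.85, -0.4,-4.4,0,0,0.85, -0.4,-4.4,0,0,0.85, -0.4,-4.4,0,0,0.85, -0.4,-4.4,0,0,0.85, -0.4,-4.4,0,0,0.85, -0.3,-4.3,0,0.012,0.85, 0,0,0,0,0.85, 0,0,0,0,0.85, 0,0,0,0,0.85]';python3 go.py .5695 .0072 .04 3.03
```

```text
clock: 20.2
tcp_pos: [0.5682, 0.0076, 0.1292]
tcp_rot: [0.054, 0.999, 0.0, 0.0]
ft_force: [0.3, -0.1, 1.1]
width: 0.857
t 20.2 tcp [0.5682 0.0076 0.1292] yaw 3.0326 tilt -1.0 w 0.857 q7 0.89 f [ 0.3 -0.1  1.1]
shift cm in tool [-0.13 -0.03  8.92] turn 0.003
```

```bash
python3 -m handwheel '[-0.1,0,3,0,0.85, 0,0,3,0,0.85, 0,0,1.6,0,0.85, 0,0,0,0,0.85, 0,0,0,0,0.85, 0,0,0,0,0.85]';python3 go.py .5695 .0072 .041 3.03
```

```text
clock: 20.95
tcp_pos: [0.5701, 0.0058, 0.0542]
tcp_rot: [0.056, 0.998, 0.0, 0.001]
ft_force: [-0.4, 0.9, -0.0]
width: 0.852
t 20.95 tcp [0.5701 0.0058 0.0542] yaw 3.0298 tilt -1.0 w 0.852 q7 0.8 f [-0.4  0.9 -0. ]
shift cm in tool [0.08 0.13 1.31] turn -0.0
```

```bash
python3 -m handwheel '[0,0.1,0.7,0,0.85, 0,0,0.6,0,0.85, 0,0,0,0,0.85, 0,0,0,0,0.4, 0,0,0,0,0.4, 0,0,0,0,0.4, 0,0,0,0,0.4, 0,0,0,0,0.4, 0,0,0,0,0.4]';python3 go.py .487 .316 .12 3.03
```

```text
clock: 22.08
tcp_pos: [0.5696, 0.0067, 0.0402]
tcp_rot: [0.056, 0.998, 0.0, 0.0]
ft_force: [0.3, 0.0, -0.0]
width: 0.635
t 22.07 tcp [0.5696 0.0067 0.0402] yaw 3.0298 tilt -1.0 w 0.635 q7 0.79 f [ 0.3  0.  -0. ]
shift cm in tool [11.66 29.81 -7.98] turn -0.0
```

```bash
python3 -m handwheel '[0,0,-1.5,0,0.4, 0,0,-3,0,0.4, 0,0,-4,0,0.4, 0,0,-1.5,0,0.4, 0.8,2,0,0,0.4, 1.2,3,0,0,0.4, 1.5,4,0,0,0.4, 1.5,4,0,0,0.4, 1.5,4,0,0,0.4, 1.5,4,0,0,0.4, 1.5,4,0,0,0.4, 1.1,2.8,0,0,0.4, 1,2,0,0,0.4, 0,0,0,0,0.4, 0,0,0,0,0.4]';python3 go.py .487 .316 .036 3.03
```

```text
clock: 23.95
tcp_pos: [0.4879, 0.3142, 0.1395]
tcp_rot: [0.056, 0.998, -0.001, -0.0]
ft_force: [1.0, -0.0, -1.3]
width: 0.636
t 23.95 tcp [0.4879 0.3142 0.1395] yaw 3.0287 tilt -1.0 w 0.636 q7 0.33 f [ 1.  -0.  -1.3]
shift cm in tool [ 0.1   0.19 10.35] turn -0.001
```

```bash
python3 -m handwheel '[0,0.1,3,0,0.4, 0,0,3,0,0.4, 0,0,2,0,0.4, 0,0,1,0,0.4, 0,0,0.8,0,0.4, 0,0,0,0,0.4, 0,0,0,0,0.4, 0,0,0,0,0.4]';python3 go.py .487 .316 .0347 3.03
```

```text
clock: 24.95
tcp_pos: [0.4879, 0.317, 0.0427]
tcp_rot: [0.056, 0.998, 0.0, 0.001]
ft_force: [-0.1, -0.1, -1.5]
width: 0.632
t 24.95 tcp [0.4879 0.317  0.0427] yaw 3.0299 tilt -1.0 w 0.632 q7 0.23 f [-0.1 -0.1 -1.5]
shift cm in tool [ 0.08 -0.11  0.8 ] turn -0.0
```

```bash
python3 -m handwheel '[0,0,0.6,0,0.4, 0,0,0.2,0,0.4, 0,0,0,0,0.4, 0,0,0,0,0.4]';python3 -m handwheel '[0,0,0.1,0,0.4, 0,0,0,0,0.4]'|grep -E "pos|force"
```

```text
clock: 25.45
tcp_pos: [0.4875, 0.3165, 0.0342]
tcp_rot: [0.056, 0.998, -0.0, -0.0]
ft_force: [-1.2, -2.5, 3.1]
width: 0.636
tcp_pos: [0.4875, 0.3165, 0.0341]
ft_force: [-3.1, -3.6, 11.3]
```

```bash
python3 -m handwheel '[0,0,-0.2,0,0.4, 0,0,0,0,0.85, 0,0,0,0,0.85, 0,0,0,0,0.85, 0,0,-2,0,0.85, 0,0,-4,0,0.85, 0,0,-4,0,0.85, 0,0,-2,0,0.85, 0,0,0,0,0.85]';python3 go.py .636 -.004 .16 3.03
python3 - <<'E'
from h import *
for n in ("scene","top"):
    p,d=arm.grab_frame(n); np.savez(n+'2.npz',p=p,d=d); cv2.imwrite(f"pics/{n}2.png",cv2.cvtColor(p,cv2.COLOR_RGB2BGR))
E
```

```text
clock: 26.82
tcp_pos: [0.4882, 0.3172, 0.1566]
tcp_rot: [0.056, 0.998, 0.001, 0.001]
ft_force: [-0.6, -0.1, -1.0]
width: 0.848
t 26.82 tcp [0.4882 0.3172 0.1566] yaw 3.0295 tilt -1.0 w 0.848 q7 0.35 f [-0.6 -0.1 -1. ]
shift cm in tool [-18.28 -30.26  -0.34] turn -0.0
```

View pics/scene2.png

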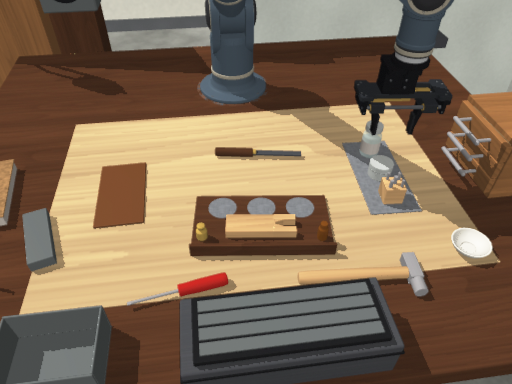

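All three containers stand on the mat (scene 370,140; 380,167; 393,190). The discs are empty and the pin hasn't moved (260,226). I'll move over it while remeasuring it from this frame.

```bash
python3 - <<'E'
from h import *
for n,b in(('scene',(218,208,302,243)),('top',(222,148,294,186))):
    z=np.load(n+'2.npz'); C=cloud(n,z['d']); m=np.zeros((384,512),bool); m[b[1]:b[3],b[0]:b[2]]=1
    m&=(abs(C[...,2]-.03)<.0045)&(C[...,0]<.685)&(abs(C[...,1])<.1)
    m=cv2.morphologyEx(m.astype(np.uint8),cv2.MORPH_OPEN,np.ones((3,3)))>0
    X=(C[m][:,:2]*1000).astype(np.float32); r=cv2.minAreaRect(X); print(n,m.sum(),np.round(r[0],1),np.round(r[1],1),round(r[2],2))
    # discs
    hsv=cv2.cvtColor(z['p'],cv2.COLOR_RGB2HSV)
    g=((hsv[...,1]<60)&(abs(C[...,2]-.01)<.005)&(C[...,0]>.5)&(C[...,0]<.65)&(abs(C[...,1])<.16)).astype(np.uint8)
    for c in cv2.findContours(g,cv2.RETR_EXTERNAL,cv2.CHAIN_APPROX_NONE)[0]:
        if len(c)>25:
            P=ray(n,c.reshape(-1,2),.01)[:,:2]*1000; q=cv2.minEnclosingCircle(P.astype(np.float32)); print('  disc',np.round(q[0],1),round(q[1],1))
E
python3 -m handwheel '[-3,-5,0,0,0.85, -3,-5,0,0,0.85, -3,-5,0,0,0.85, -3,-5,0,0,0.85, -3,-5,0,0,0.85, -3.3,-5.3,0,0,0.85, 0,0,0,0.176,0.85, 0,0,0,0.176,0.85, 0,0,0,0.176,0.85, 0,0,0,0.176,0.85, 0,0,0,0.176,0.85, 0,0,0,0.176,0.85, 0,0,0,0.176,0.85, 0,0,0,0.176,0.85, 0,0,0,0.176,0.85, 0,0,0,0,0.85, 0,0,0,0,0.85]';python3 go.py .636 -.004 .16 1.446
```

```text
scene 1206 [634.5  -2.8] [149.9  53.9] 82.45
  disc [570.3   8. ] 32.2
  disc [560.4 -79.6] 32.3
  disc [581.5  95.3] 32.5
top 871 [635.7  -4.1] [149.4  51.2] 83.0
  disc [561.3 -81.4] 32.8
  disc [571.7   6.2] 32.8
  disc [582.3  93.7] 32.8
clock: 29.05
tcp_pos: [0.6351, -0.0048, 0.1539]
tcp_rot: [0.749, 0.663, -0.001, -0.001]
ft_force: [-0.7, -0.2, -1.0]
width: 0.85
t 29.05 tcp [ 0.6351 -0.0048  0.1539] yaw 1.4486 tilt -1.0 w 0.85 q7 -0.43 f [-0.7 -0.2 -1. ]
shift cm in tool [ 0.09  0.08 -0.61] turn 0.003
```

```bash
python3 -m handwheel '[0.1,0,3,0,0.75, 0,0,3,0,0.75, 0,0,2.5,0,0.75, 0,0,0,0,0.75, 0,0,0,0,0.75, 0,0,0,0,0.75]';python3 go.py .6353 -.0035 .04 1.447
```

```text
clock: 29.8
tcp_pos: [0.6367, -0.0037, 0.0714]
tcp_rot: [0.75, 0.662, 0.001, 0.001]
ft_force: [-1.1, -0.7, 0.6]
width: 0.752
t 29.8 tcp [ 0.6367 -0.0037  0.0714] yaw 1.4461 tilt -1.0 w 0.752 q7 -0.49 f [-1.1 -0.7  0.6]
shift cm in tool [ 0.01 -0.14  3.14] turn -0.001
```

```bash
python3 -m handwheel '[0,-0.1,1.5,0,0.75, 0,0,1,0,0.75, 0,0,0.6,0,0.75, 0,0,0,0,0.75, 0,0,0,0,0.75, 0,0,0,0,0.75]';python3 go.py .6353 -.0035 .04 1.447
```

```text
clock: 30.55
tcp_pos: [0.6351, -0.0036, 0.0395]
tcp_rot: [0.75, 0.662, 0.0, 0.0]
ft_force: [0.6, 0.0, 0.6]
width: 0.752
t 30.55 tcp [ 0.6351 -0.0036  0.0395] yaw 1.4458 tilt -1.0 w 0.752 q7 -0.51 f [0.6 0.  0.6]
shift cm in tool [ 0.02  0.02 -0.05] turn -0.001
```

```bash
python3 -m handwheel '[0,0,0,0,0.3, 0,0,0,0,0.3, 0,0,0,0,0.3, 0,0,0,0,0.3, 0,0,0,0,0.3, 0,0,0,0,0.3]'; python3 -m handwheel '[0,0,-1,0,0.3, 0,0,-3,0,0.3, 0,0,-4,0,0.3, 0,0,-4,0,0.3, 0,0,0,0,0.3, 0,0,0,0,0.3]';python3 go.py .4735 -.3125 .16 .028
```

```text
clock: 31.3
tcp_pos: [0.6348, -0.0037, 0.0392]
tcp_rot: [0.75, 0.662, -0.0, 0.0]
ft_force: [-0.9, 0.5, 1.9]
width: 0.569
clock: 32.05
tcp_pos: [0.634, -0.004, 0.1583]
tcp_rot: [0.75, 0.662, -0.001, -0.0]
ft_force: [0.2, 0.6, -2.8]
width: 0.571
t 32.05 tcp [ 0.634  -0.004   0.1583] yaw 1.4458 tilt -1.0 w 0.571 q7 -0.44 f [ 0.2  0.6 -2.8]
shift cm in tool [-32.61 -12.08  -0.13] turn 1.418
```

```bash
python3 -m handwheel '[-2,-0.7,0,0,0.3, -3,-1.1,0,0,0.3, -4,-1.5,0,0,0.3, -4,-1.5,0,0,0.3, -4,-1.5,0,0,0.3, -4,-1.5,0,0,0.3, -4,-1.5,0,0,0.3, -4,-1.5,0,0,0.3, -2.6,-0.9,0,0,0.3, -1,-0.4,0,0,0.3, 0,0,0,0.177,0.3, 0,0,0,0.177,0.3, 0,0,0,0.177,0.3, 0,0,0,0.177,0.3, 0,0,0,0.177,0.3, 0,0,0,0.177,0.3, 0,0,0,0.177,0.3, 0,0,0,0.177,0.3, 0,0,0,0,0.3, 0,0,0,0,0.3]';python3 go.py .4735 -.3125 .036 .028
```

```text
clock: 34.55
tcp_pos: [0.474, -0.3114, 0.1587]
tcp_rot: [1.0, 0.017, -0.0, -0.0]
ft_force: [0.4, -0.1, -1.5]
width: 0.571
t 34.55 tcp [ 0.474  -0.3114  0.1587] yaw 0.0332 tilt -1.0 w 0.571 q7 -1.09 f [ 0.4 -0.1 -1.5]
shift cm in tool [-0.05  0.11 12.27] turn 0.005
```

```bash
python3 -m handwheel '[0,0.1,3,0,0.3, 0,0,3,0,0.3, 0,0,3,0,0.3, 0,0,1.8,0,0.3, 0,0,0.7,0,0.3, 0,0,0,0,0.3, 0,0,0,0,0.3, 0,0,0,0,0.3]';python3 go.py .4735 -.3125 .0355 .028
```

```text
clock: 35.55
tcp_pos: [0.4746, -0.3134, 0.045]
tcp_rot: [1.0, 0.015, 0.001, 0.0]
ft_force: [0.6, -0.5, -1.8]
width: 0.57
t 35.55 tcp [ 0.4746 -0.3134  0.045 ] yaw 0.0298 tilt -1.0 w 0.57 q7 -1.13 f [ 0.6 -0.5 -1.8]
shift cm in tool [-0.11 -0.09  0.95] turn 0.002
```

```bash
python3 -m handwheel '[-0.1,-0.1,0.6,0,0.3, 0,0,0.3,0,0.3, 0,0,0,0,0.3, 0,0,0,0,0.3]';python3 -m handwheel '[0,0,0.1,0,0.3, 0,0,0,0,0.3]'|grep -E "pos|force"
```

```text
clock: 36.05
tcp_pos: [0.4729, -0.3119, 0.0351]
tcp_rot: [1.0, 0.015, -0.0, -0.0]
ft_force: [-1.0, 1.0, 2.9]
width: 0.576
tcp_pos: [0.473, -0.3119, 0.0351]
ft_force: [-3.0, 2.9, 10.1]
```

```bash
python3 -m handwheel '[0,0,-0.15,0,0.3, 0,0,0,0,0.8, 0,0,0,0,0.8, 0,0,0,0,0.8, 0,0,-2,0,0.8, 0,0,-4,0,0.8, 0,0,-4,0,0.8, 0,0,-3,0,0.8, 0,0,0,0,0.8]'
python3 - <<'E'
from h import *
for n in ("scene","top"):
    p,d=arm.grab_frame(n); np.savez(n+'3.npz',p=p,d=d); cv2.imwrite(f"pics/{n}3.png",cv2.cvtColor(p,cv2.COLOR_RGB2BGR))
    C=cloud(n,d); m=(abs(C[...,2]-.026)<.005)&(abs(C[...,0]-.473)<.12)&(abs(C[...,1]+.312)<.08)
    X=(C[m][:,:2]*1000).astype(np.float32); r=cv2.minAreaRect(X); print(n,len(X),np.median(C[m][:,2]),np.round(r[0],1),np.round(r[1],1),round(r[2],2))
    # mat items
    for nm,h in(('jar',.094),('tin',.042),('stand',.049)):
        c=dict(jar=(.403,.319),tin=(.487,.316),stand=(.572,.313))[nm]
        m=(abs(C[...,2]-h)<.005)&(np.hypot(C[...,0]-c[0],C[...,1]-c[1])<.045)
        X=(C[m][:,:2]*1000).astype(np.float32)
        if len(X)>9: print('  ',nm,len(X),np.round(cv2.minEnclosingCircle(X)[0],1),round(cv2.minAreaRect(X)[2],1))
E
python3 go.py .58 .313 .16 3.042
```

```text
clock: 37.42
tcp_pos: [0.4746, -0.3129, 0.1681]
tcp_rot: [1.0, 0.015, 0.002, 0.002]
ft_force: [-0.3, -0.1, 0.3]
width: 0.798
scene 882 0.025711599757091114 [ 475.3 -312.3] [153.1  50.9] 1.49
   jar 155 [403.4 317.8] 88.9
   tin 309 [488.  316.3] 85.2
   stand 236 [571.4 313.4] 86.6
top 375 0.026372399222459687 [ 475.5 -312.8] [149.7  51.1] 1.54
   jar 239 [402.7 317.9] 32.2
   tin 370 [488.4 316.2] 1.7
   stand 237 [573.  313.4] 85.5
t 37.52 tcp [ 0.4727 -0.3119  0.1652] yaw 0.0298 tilt -1.0 w 0.801 q7 -1.1 f [-0.6 -0.5 -0.3]
shift cm in tool [ 12.59 -62.15   0.52] turn -3.012
```

View pics/scene3.png

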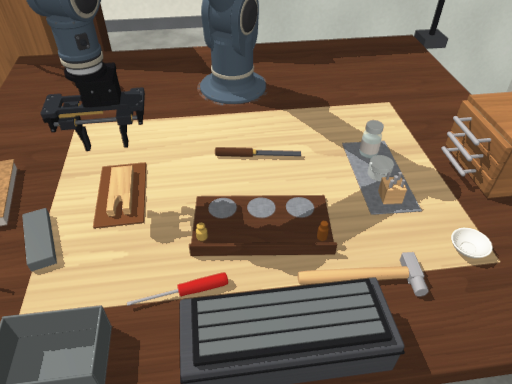

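The pin is centred on the pad: both views put it at about (475.4,-312.5) mm with yaw 1.5°, against the pad's (473.5,-312.5) and 1.6°. The containers are standing on the mat. Tin goes back first.

```bash
python3 -m handwheel '[0.2,-3,0,0,0.85, 0.3,-5,0,0,0.85, 0.3,-5.2,0,0,0.85, 0.3,-5.2,0,0,0.85, 0.3,-5.2,0,0,0.85, 0.3,-5.2,0,0,0.85, 0.3,-5.2,0,0,0.85, 0.3,-5.2,0,0,0.85, 0.3,-5.2,0,0,0.85, 0.3,-5.2,0,0,0.85, 0.3,-5.2,0,0,0.85, 0.2,-5.2,0,0,0.85, 0,-2.8,0,0,0.85, 0,0,0,0,0.85]' | grep pos; python3 -m handwheel '[0,0,0,-0.186,0.85, 0,0,0,-0.186,0.85, 0,0,0,-0.186,0.85, 0,0,0,-0.186,0.85, 0,0,0,-0.186,0.85, 0,0,0,-0.186,0.85, 0,0,0,-0.186,0.85, 0,0,0,-0.186,0.85, 0,0,0,-0.186,0.85, 0,0,0,-0.186,0.85, 0,0,0,-0.186,0.85, 0,0,0,-0.186,0.85, 0,0,0,-0.186,0.85, 0,0,0,-0.186,0.85, 0,0,0,-0.186,0.85, 0,0,0,-0.186,0.85, 0,0,0,-0.024,0.85, 0,0,0,0,0.85, 0,0,0,0,0.85]' | grep pos; python3 go.py .488 .3163 .0345 3.03
```

```text
tcp_pos: [0.4866, 0.319, 0.1637]
tcp_pos: [0.4884, 0.3162, 0.1654]
t 41.65 tcp [0.4884 0.3162 0.1654] yaw 3.0281 tilt -1.0 w 0.846 q7 0.26 f [-0.4  0.1 -0.5]
shift cm in tool [4.000e-02 1.000e-02 1.309e+01] turn -0.002
```

```bash
python3 -m handwheel '[0,0,3,0,0.85, 0,0,4,0,0.85, 0,0,3,0,0.85, 0,0,1.5,0,0.85, 0,0,0,0,0.85, 0,0,0,0,0.85, 0,0,0,0,0.85]' | grep pos; python3 go.py .488 .3163 .0345 3.03
```

```text
tcp_pos: [0.4889, 0.3172, 0.0518]
t 42.52 tcp [0.4889 0.3172 0.0518] yaw 3.0296 tilt -1.0 w 0.852 q7 0.14 f [ 0.1 -0.4 -0.3]
shift cm in tool [ 0.09 -0.1   1.73] turn -0.0
```

```bash
python3 -m handwheel '[0.1,-0.1,1,0,0.85, 0,0,0.6,0,0.85, 0,0,0,0,0.85, 0,0,0,0,0.85, 0,0,0,0,0.4, 0,0,0,0,0.4, 0,0,0,0,0.4, 0,0,0,0,0.4, 0,0,0,0,0.4, 0,0,0,0,0.4]' | grep -E 'pos|width'; python3 -m handwheel '[0,0,-1.5,0,0.4, 0,0,-3,0,0.4, 0,0,-4,0,0.4, 0,0,-2,0,0.4, 0,0,0,0,0.4, 0,0,0,0,0.4]' | grep -E 'pos|width'; python3 go.py .5696 .0067 .145 3.03
```

```text
tcp_pos: [0.4873, 0.3159, 0.0347]
width: 0.641
tcp_pos: [0.4868, 0.3148, 0.1382]
width: 0.635
t 44.52 tcp [0.4868 0.3148 0.1382] yaw 3.0295 tilt -1.0 w 0.635 q7 0.23 f [ 0.4 -0.5 -2. ]
shift cm in tool [-11.67 -29.69  -0.63] turn -0.0
```

```bash
python3 -m handwheel '[-0.8,-2,0,0,0.4, -1.2,-3,0,0,0.4, -1.6,-4,0,0,0.4, -1.6,-4,0,0,0.4, -1.6,-4,0,0,0.4, -1.6,-4,0,0,0.4, -1.6,-4,0,0,0.4, -1,-2.8,0,0,0.4, -0.7,-1.9,0,0,0.4, 0,0,0,0,0.4, 0,0,0,0,0.4, 0,0,0,0,0.4]' | grep -E 'pos|width'; python3 go.py .5694 .0068 .0405 3.03
```

```text
tcp_pos: [0.57, 0.0094, 0.1397]
width: 0.635
t 46.02 tcp [0.57   0.0094 0.1397] yaw 3.0326 tilt -1.0 w 0.635 q7 0.78 f [ 0.4 -0.6 -0.2]
shift cm in tool [ 0.04 -0.27  9.92] turn 0.003
```

```bash
python3 -m handwheel '[0.1,-0.2,3,0,0.4, 0,0,3,0,0.4, 0,0,2,0,0.4, 0,0,0.9,0,0.4, 0,0,0,0,0.4, 0,0,0,0,0.4, 0,0,0,0,0.4, 0,0,0,0,0.4]' | grep -E 'pos|width'; python3 go.py .5694 .0068 .0405 3.03
```

```text
tcp_pos: [0.5695, 0.0056, 0.051]
width: 0.639
t 47.02 tcp [0.5695 0.0056 0.051 ] yaw 3.0295 tilt -1.0 w 0.639 q7 0.69 f [-0.  -0.6 -1.9]
shift cm in tool [0.02 0.12 1.05] turn -0.0
```

```bash
python3 -m handwheel '[0,0.1,0.6,0,0.4, 0,0,0.4,0,0.4, 0,0,0,0,0.4, 0,0,0,0,0.4, 0,0,0,0,0.4]' | grep -E 'pos|force'; python3 -m handwheel '[0,0,0.1,0,0.4, 0,0,0,0,0.4]'|grep -E "pos|force"
```

```text
tcp_pos: [0.5691, 0.0067, 0.0406]
ft_force: [-1.4, -0.4, 3.9]
tcp_pos: [0.5692, 0.0067, 0.0406]
ft_force: [-3.7, -2.1, 10.7]
```

```bash
python3 -m handwheel '[0,0,-0.15,0,0.4, 0,0,0,0,0.85, 0,0,0,0,0.85, 0,0,0,0,0.85, 0,0,-2,0,0.85, 0,0,-4,0,0.72, 0,0,-3.5,0,0.72, 0,0,0,0,0.72]' | grep -E 'pos|width'; python3 go.py .572 .3135 .14 3.042
```

```text
tcp_pos: [0.5712, 0.0076, 0.14]
width: 0.726
t 48.9 tcp [0.5712 0.0076 0.14  ] yaw 3.0299 tilt -1.0 w 0.726 q7 0.78 f [0.8 0.4 0. ]
shift cm in tool [3.330e+00 3.041e+01 1.000e-02] turn -0.012
```

```bash
python3 -m handwheel '[0.4,4.3,0,0,0.72, 0.5,4.3,0,0,0.72, 0.5,4.4,0,0,0.72, 0.5,4.4,0,0,0.72, 0.5,4.4,0,0,0.72, 0.5,4.4,0,0,0.72, 0.4,4.2,0,-0.012,0.72, 0,0,0,0,0.72, 0,0,0,0,0.72, 0,0,3,0,0.72, 0,0,3,0,0.72, 0,0,2,0,0.72, 0,0,0,0,0.72, 0,0,0,0,0.72, 0,0,0,0,0.72]' | grep -E 'pos|width'; python3 go.py .572 .3135 .0395 3.042
```

```text
tcp_pos: [0.571, 0.313, 0.0574]
width: 0.72
t 50.77 tcp [0.571  0.313  0.0574] yaw 3.0417 tilt -1.0 w 0.72 q7 0.29 f [-0.5  0.   0.1]
shift cm in tool [-0.1   0.06  1.79] turn -0.0
```

```bash
python3 -m handwheel '[-0.1,0,1,0,0.72, 0,0,0.7,0,0.72, 0,0,0,0,0.72, 0,0,0,0,0.72, 0,0,0,0,0.3, 0,0,0,0,0.3, 0,0,0,0,0.3, 0,0,0,0,0.3, 0,0,0,0,0.3]' | grep -E 'pos|width'; python3 -m handwheel '[0,0,-1.5,0,0.3, 0,0,-3,0,0.3, 0,0,-4,0,0.3, 0,0,-1,0,0.3, 0,0,0,0,0.3, 0,0,0,0,0.3]' | grep -E 'pos|width'; python3 go.py .5814 .0941 .135 3.042
```

```text
tcp_pos: [0.5715, 0.3126, 0.0393]
width: 0.528
tcp_pos: [0.5708, 0.3114, 0.1325]
width: 0.525
t 52.65 tcp [0.5708 0.3114 0.1325] yaw 3.0417 tilt -1.0 w 0.525 q7 0.35 f [-0.2 -0.4 -1.7]
shift cm in tool [ -3.22 -21.52  -0.22] turn -0.0
```

```bash
python3 -m handwheel '[-0.3,-2,0,0,0.3, -0.5,-3,0,0,0.3, -0.6,-4,0,0,0.3, -0.6,-4,0,0,0.3, -0.6,-4,0,0,0.3, -0.4,-2.8,0,0,0.3, -0.2,-1.7,0,0,0.3, 0,0,0,0,0.3, 0,0,0,0,0.3, 0,0,3,0,0.3, 0,0,3,0,0.3, 0,0,1.6,0,0.3, 0,0,0,0,0.3, 0,0,0,0,0.3, 0,0,0,0,0.3]' | grep -E 'pos|width'; python3 go.py .581 .0941 .0455 3.042
```

```text
tcp_pos: [0.5825, 0.0957, 0.0592]
width: 0.525
t 54.52 tcp [0.5825 0.0957 0.0592] yaw 3.0419 tilt -1.0 w 0.525 q7 0.57 f [ 0.3 -0.5 -1.5]
shift cm in tool [ 0.14 -0.17  1.37] turn -0.0
```

```bash
python3 -m handwheel '[0.1,-0.1,0.7,0,0.3, 0,0,0.4,0,0.3, 0,0,0.2,0,0.3, 0,0,0,0,0.3, 0,0,0,0,0.3, 0,0,0,0,0.3]' | grep -E 'pos|force'; python3 -m handwheel '[0,0,0.1,0,0.3, 0,0,0,0,0.3]'|grep -E "pos|force"
```

```text
tcp_pos: [0.5807, 0.0943, 0.0452]
ft_force: [-2.1, -2.8, 1.3]
tcp_pos: [0.5807, 0.0943, 0.0452]
ft_force: [-4.4, -2.4, 10.4]
```

```bash
python3 -m handwheel '[0,0,-0.1,0,0.3, 0,0,0,0,0.72, 0,0,0,0,0.72, 0,0,0,0,0.72, 0,0,-2,0,0.72, 0,0,-4,0,0.76, 0,0,-4,0,0.76, 0,0,-2,0,0.76, 0,0,0,0,0.76]' | grep -E 'pos|width'; python3 go.py .403 .3183 .165 3.03
```

```text
tcp_pos: [0.5814, 0.0946, 0.1666]
width: 0.759
t 56.65 tcp [0.5814 0.0946 0.1666] yaw 3.0415 tilt -1.0 w 0.759 q7 0.68 f [-0.   0.7 -0.4]
shift cm in tool [19.99 20.48  0.11] turn 0.011
```

```bash
python3 -m handwheel '[3.3,3.4,0,0,0.76, 3.3,3.4,0,0,0.76, 3.3,3.4,0,0,0.76, 3.3,3.4,0,0,0.76, 3.3,3.4,0,0,0.76, 3.5,3.5,0,0.012,0.76, 0,0,0,0,0.76, 0,0,0,0,0.76, 0,0,0,0,0.76]' | grep -E 'pos|width'; python3 go.py .403 .3183 .0600 3.03
```

```text
tcp_pos: [0.403, 0.3168, 0.1642]
width: 0.766
t 57.77 tcp [0.403  0.3168 0.1642] yaw 3.0272 tilt -1.0 w 0.766 q7 0.16 f [-0.4  0.6  0.1]
shift cm in tool [1.000e-02 1.700e-01 1.042e+01] turn -0.003
```

```bash
python3 -m handwheel '[0,0.1,3,0,0.76, 0,0,3,0,0.76, 0,0,3,0,0.76, 0,0,0,0,0.76, 0,0,0,0,0.76, 0,0,0,0,0.76]' | grep -E 'pos|width'; python3 go.py .403 .3183 .0600 3.03
```

```text
tcp_pos: [0.403, 0.3197, 0.0762]
width: 0.757
t 58.52 tcp [0.403  0.3197 0.0762] yaw 3.0291 tilt -1.0 w 0.757 q7 0.04 f [ 1.  -0.7  0.6]
shift cm in tool [-0.01 -0.14  1.62] turn -0.001
```

```bash
python3 -m handwheel '[0,-0.1,1,0,0.76, 0,0,0.6,0,0.76, 0,0,0,0,0.76, 0,0,0,0,0.76, 0,0,0,0,0.3, 0,0,0,0,0.3, 0,0,0,0,0.3, 0,0,0,0,0.3, 0,0,0,0,0.3]' | grep -E 'pos|width'; python3 -m handwheel '[0,0,-1.5,0,0.3, 0,0,-3,0,0.3, 0,0,-4,0,0.3, 0,0,-4,0,0.3, 0,0,0,0,0.3, 0,0,0,0,0.3]' | grep -E 'pos|width'; python3 go.py .5621 -.0804 .185 3.03
```

```text
tcp_pos: [0.4022, 0.3186, 0.0592]
width: 0.543
tcp_pos: [0.4018, 0.3171, 0.1833]
width: 0.542
t 60.4 tcp [0.4018 0.3171 0.1833] yaw 3.0294 tilt -1.0 w 0.542 q7 0.19 f [-0.  -0.8 -2.1]
shift cm in tool [-20.38 -37.71  -0.1 ] turn -0.001
```

```bash
python3 -m handwheel '[-1,-1.9,0,0,0.3, -1.5,-2.8,0,0,0.3, -2,-3.7,0,0,0.3, -2.2,-4,0,0,0.3, -2.2,-4,0,0,0.3, -2.2,-4,0,0,0.3, -2.2,-4,0,0,0.3, -2.2,-4,0,0,0.3, -2.2,-4,0,0,0.3, -1.6,-3,0,0,0.3, -1.1,-2.3,0,0,0.3, 0,0,0,0,0.3, 0,0,0,0,0.3, 0,0,0,0,0.3]' | grep -E 'pos|width'; python3 go.py .5621 -.0804 .066 3.03
```

```text
tcp_pos: [0.5622, -0.0776, 0.1838]
width: 0.545
t 62.15 tcp [ 0.5622 -0.0776  0.1838] yaw 3.0324 tilt -1.0 w 0.545 q7 0.97 f [-0.2  0.7 -2.2]
shift cm in tool [-0.03 -0.28 11.78] turn 0.002
```

```bash
python3 -m handwheel '[0,-0.2,3,0,0.3, 0,0,3,0,0.3, 0,0,3,0,0.3, 0,0,1.5,0,0.3, 0,0,0,0,0.3, 0,0,0,0,0.3, 0,0,0,0,0.3]' | grep -E 'pos|width'; python3 go.py .5618 -.0804 .066 3.03
```

```text
tcp_pos: [0.5633, -0.081, 0.0802]
width: 0.547
t 63.02 tcp [ 0.5633 -0.081   0.0802] yaw 3.0298 tilt -1.0 w 0.547 q7 0.87 f [-0.4 -0.1 -1.5]
shift cm in tool [0.16 0.04 1.42] turn -0.0
```

```bash
python3 -m handwheel '[0.1,0,0.7,0,0.3, 0,0,0.4,0,0.3, 0,0,0.2,0,0.3, 0,0,0,0,0.3, 0,0,0,0,0.3, 0,0,0,0,0.3]' | grep -E 'pos|force'; python3 -m handwheel '[0,0,0.1,0,0.3, 0,0,0,0,0.3]'|grep -E "pos|force"
```

```text
tcp_pos: [0.5617, -0.081, 0.0662]
ft_force: [-0.5, 0.2, -1.9]
tcp_pos: [0.5618, -0.081, 0.0652]
ft_force: [0.1, -0.7, -0.4]
```

```bash
python3 -m handwheel '[0,0,0.1,0,0.3, 0,0,0,0,0.3]'|grep -E "pos|force"; python3 -m handwheel '[0,0,-0.05,0,0.3, 0,0,0,0,0.76, 0,0,0,0,0.76, 0,0,0,0,0.76, 0,0,-2,0,0.76, 0,0,-4,0,0.76, 0,0,-4,0,0.76, 0,0,-4,0,0.76, 0,0,-4,0,0.76, 3,-3,0,0,0.76, 3,-3,0,0,0.76, 3,-3,0,0,0.76, 0,0,0,0,0.76, 0,0,0,0,0.76]'
python3 - <<'E'
from h import *
for n in ("scene","top"):
    p,d=arm.grab_frame(n); cv2.imwrite(f"pics/{n}4.png",cv2.cvtColor(p,cv2.COLOR_RGB2BGR))
    C=cloud(n,d); X=C.reshape(-1,3); C0=np.load(n+'C.npy').reshape(-1,3)
    for nm,lo,hi,c in [('jar',.094,.106,(.562,-.08)),('tin',.043,.052,(.57,.007)),('stand',.050,.062,(.582,.095)),('vial',.044,.06,(.672,.119)),('weight',.044,.06,(.645,-.127))]:
        o=[]
        for Y in(C0,X):
            m=(Y[:,2]>lo)&(Y[:,2]<hi)&(np.hypot(Y[:,0]-c[0],Y[:,1]-c[1])<.045); o.append((m.sum(),cv2.minEnclosingCircle((Y[m][:,:2]*1000).astype(np.float32))[0] if m.sum()>3 else None))
        print(n,nm,o[0][0],np.round(o[0][1],1),'now',o[1][0],None if o[1][1] is None else np.round(o[1][1],1))
    m=(abs(C[...,2]-.026)<.005)&(abs(C[...,0]-.473)<.12)&(abs(C[...,1]+.312)<.08)
    r=cv2.minAreaRect((C[m][:,:2]*1000).astype(np.float32)); print(n,'pin',np.round(r[0],1),np.round(r[1],1),round(r[2],2))
E
```

```text
tcp_pos: [0.5618, -0.081, 0.0651]
ft_force: [-3.0, 0.0, 7.0]
clock: 66.03
tcp_pos: [0.4628, -0.1599, 0.2456]
tcp_rot: [0.056, 0.998, -0.0, 0.001]
ft_force: [0.8, 0.5, 0.9]
width: 0.757
scene jar 249 [561.8 -80.7] now 245 [562.  -81.6]
scene tin 399 [568.8   7.5] now 402 [570.1   7. ]
scene stand 261 [581.6  94.5] now 256 [580.1  94.8]
scene vial 60 [677.9 120.3] now 61 [676.8 121.7]
scene weight 48 [ 641.2 -129.5] now 49 [ 641.9 -130.5]
scene pin [ 475.1 -312.2] [151.7  50.7] 1.6
top jar 230 [562.  -80.5] now 211 [562.3 -81.5]
top tin 363 [569.8   7.5] now 354 [570.    5.9]
top stand 250 [582.1  94.8] now 250 [580.9  93.4]
top vial 36 [676.  120.7] now 34 [675.6 121.3]
top weight 32 [ 641.6 -130.5] now 32 [ 641.7 -130.8]
top pin [0. 0.] [0. 0.] 0.0
```

View pics/scene4.png

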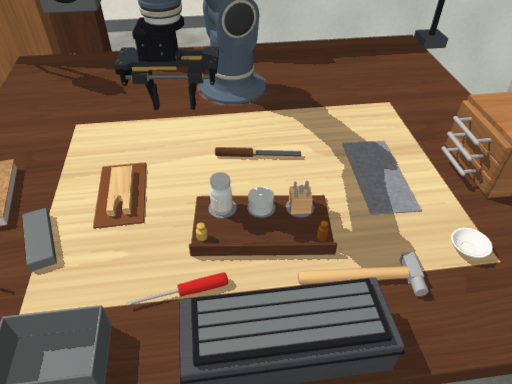

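The jar, tin and stand are upright on their own discs (scene 221,193; 261,202; 300,200), each about 2 mm or less from its start. The pin lies on the pad (120,190) and the arm is clear, so I'll hand in.

```bash
python3 -c "
from rig import arm
print(arm.job_done(), arm.get_state()['clock'])"
```

```text
the job is handed in; nothing more can be done
the job is handed in; nothing more can be done
```

The job is done and handed in at about 66 s of the 138 s allowed. I parked the jar, stand and tin on the grey mat, laid the bench pin on the leather pad, then put the tin, stand and jar back in that order.

**Containers:** both cameras show all three upright on their own discs, each within about 2 mm of where it started.

**Pin:** its centre is about 2 mm from the pad's centre and its yaw is about 1.6°, against 1.4–1.8° measured for the pad. In the last check only the scene camera could see it; the top view found no pin points there, probably because the arm was in the way. Both cameras agreed on its place just after it was laid down.

**Vial and weight:** both are standing, with apparent shifts under 2 mm, which is within measuring noise.

**Forces:** the highest I read was about 24 N, while pressing the jar onto the mat. No check failed, but the hand-in gives no verdict.

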